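# Tighten the bench anvil's clamp bolt with the click wrench

### The job

Put the click wrench squarely down over the square bolt head of the bench anvil's clamp block, and turn the bolt clockwise (seen from above) by the wrench's handle until the handle gives at its knuckle. Stop as soon as it gives, without dragging the folded handle on towards its end stop, then let go and leave the wrench sitting on the bolt with its handle sprung straight. Leave the other tools and jars where they are.

Things in the scene. Friction and masses are not known exactly. Their poses are not given: they have to be found in the camera images.
- wrench: Head of the click wrench: a square steel box, 43 mm wide in x and y, 30 mm high, with a 27 mm square hole through it, top to bottom. Origin: centre of its underside; z up, x towards the handle. A 30 mm wide tail reaches x = -37 mm; the handle ends at x = 194 mm. About 0.43 kg; stands by itself on its underside, balancing near x = 13 mm. Can be picked up by the head's sides at y = +-21.5 mm.
- knuckle (a point): Knuckle of the wrench, 38 mm from the head's origin along x, 20 mm above its underside: 20 mm round, with an upright pivot on which the handle folds; joined to the head by a 16 mm wide neck. It is a breakaway joint that folds only clockwise seen from above, when the handle is pushed that way while the head is held fast. Let go, it springs straight.
- wrench_handle: The wrench's handle; origin at the knuckle pivot, x along the handle to its end 156 mm away. It stays straight until pushed with about 1.0 N m about the pivot (10 N at 100 mm); then it gives suddenly and the resistance falls: about 0.8 N m at 0.04 rad of fold, 0.3 at 0.14. Over 0.04 rad is given; over 0.14 rad is dragged too far (10 mm of travel further, at 100 mm); hard stop at 0.18.
- grip (a point): Middle of the handle's black grip, 112 mm from the pivot, 150 mm from the head's origin. The grip is 18 mm wide, 16 mm high and 80 mm long along the handle; between it and the knuckle runs a bar 12 mm wide and 10 mm high.
- holder: Clamp block, fixed to the bench, origin on the bench below the bolt's axis, z up: grey, 50 mm high, 86 mm wide in y, from x = -112 to +42 mm (a foot 8 mm high reaches x = -130 to +60). A steel anvil plate, 60 x 72 mm, 10 mm thick, lies on its top around x = -81 mm. Place and yaw differ each time.
- bolt: The bolt's square head, 24 mm across flats, 20 mm high; origin: centre of its underside, on a washer 52 mm across whose top is 54 mm above the bench; x and y square to the flats. It starts loose and turns clockwise (seen from above) with little drag, 0.08 N m, by 0.4 to 0.9 rad (differs each time, not visible); then it is suddenly tight and turns no further.
- bolt_top (a point): Centre of the bolt head's top, 20 mm above the washer. The wrench's square hole goes over it in any of four ways, with 1.5 mm of play a side and about 7 degrees of free turn each way. The wrench is fully down when its underside rests on the washer, so that the bolt's top lies 10 mm below the top of the wrench's head.
- bolt_corner (a point): A corner of the top of the bolt's square head, 17 mm from the bolt's axis; shows how far the bolt has turned.
- jar: Bystander: open glass jar, 72 mm wide, 85 mm high. Leave it alone.
- hammer: Bystander: small hammer lying flat. Leave it alone.
- pliers: Bystander: steel pliers with black grips lying flat, about 120 mm long. Leave it alone.
- dapping_block: Bystander: 48 mm steel cube block. Leave it alone.
- polish_tin: Bystander: round metal tin, 60 mm wide, 32 mm high. Leave it alone.
- ring_stick: Bystander: tapered steel ring mandrel lying flat, 240 mm long, 26 mm thick. Leave it alone.
- brush: Bystander: wooden bench brush lying flat. Leave it alone.
Mind the look-alikes: they are no part of the job. What is shaped like the wrench but brown is not meant.

How it is judged:
By the outcome, as a careful person would: the job done as asked, in the order asked, and still so for the second after the job is handed in, with the robot touching nothing.
It also fails if it takes over 72 s, if anything falls off the work surface, if the arm or the gripper's body presses on something with over 40 N, if the wrist force passes 120 N, or if a joint passes its speed limit or range.

### The arm

A 6-joint arm with a two-finger parallel gripper is mounted at the origin on the work surface. World frame = base frame: x ahead of the robot, y to its left, z up, the work surface at z = 0. Lengths are in mm, angles in rad, forces in N, time in s.
With the tool pointing down it reaches from about 325 to 925 mm from the base axis. Payload 3.1 kg.
Tool frame: the origin (TCP) lies at the very end of the fingers, on their centre line; the grasp point (between the pads) lies 19 mm behind it; z points along the fingers, y is the line along which they close (so a half turn about z gives the same grasp; the last joint's range is limited). The gripper opens to 85 mm and grips with 20 to 120 N. Pads are 22 mm wide; open, the fingers measure 114 mm over their backs; the gripper's body (76 mm by 85 mm) begins 54 mm behind the grasp point. The pads swing forward as they close: fully open they stand 13 mm farther back than shut.
Start: joints at [-1.255, 0.217, 1.613, -0, 1.311, -0.112], TCP at [259.315, -568.678, 231.3] pointing down, gripper open.
Joint ranges: [-2.75, 2.75], [-0.78, 2.1], [0.31, 2.55], [-1.13, 4.27], [0.13, 2.63], [-2.58, 2.58]. Speed limits (rad/s): [2.79, 2.79, 3.14, 3.14, 3.14, 3.14].

### API

Orientations are given as a rotation vector (axis times angle).
In Python, from workcell import read_state, get_image, camera_params, sign_off, look_for, trace gives the robot as it stands. The module is installed in compiled form; this text tells all that it offers.
- The arm moves only by the tool carry_out, never from a script. Its argument "targets" is a list of rows, each a list of 3 entries, a list of its own where there are three numbers: the opening, from 0 (shut) to 1 (fully open), then the shift along the tool's x, y, z as a fraction of full scale, then the turn, a rotation vector about the tool's x, y, z as a fraction of full scale. A call has 1 to 20 rows; each row shifts and turns the commanded pose from where the row before left it, along the tool's axes as they then stand; what a row does not reach is not made up. Full scale, the value 1, is 150 mm for a shift and 1.5 rad for a turn. A row lasts 1/12 s, in which the tool goes at most 41.7 mm and 7.16 degrees, less where a joint would pass 70% of its speed; a pose out of reach is approached as far as the arm can. A call with a number of a shift or a turn outside -1 to 1 is refused whole. A call with a gripper value outside its range is refused whole. The fingers move at their own pace and stop on an object; the grip force is fixed at half the most. Time passes only in rows, so rows that do not move let the fingers close. It gives the time, the measured TCP pose, the force, the opening and the grip force at its end, in the units of the state.
- read_state(): the state, without advancing time (a new reading comes with each control period).
- get_image(name): name is "side" or "top" or "wrist"; returns the picture (400x640x3 uint8, red, green, blue); there is no depth.
- camera_params(name): a dict with "mtx" (3x3 intrinsics, pixels), "T" (4x4, takes a point from camera to world coordinates); the wrist camera has in their place "mount" (4x4, takes a point from camera to tool coordinates, whose origin is the TCP and whose axes are the flange's). Camera axes: x right, y down, z forward; pixel columns grow to the right and rows downward; lengths in mm; the calibration is good to about 2 mm. A picture is of the moment at which its call begins: read the wrist's pose just before it. camera_params takes no time and is no camera call.
- sign_off(): hands the job in; it is judged then, once.
Trained networks look in the newest picture that a camera, given by its name, has taken for a name from the list of things; names that differ only in an ending like _2 or _b are one class to them, and where a whole thing is asked for, a point or a joint stands for the part that bears it (a point fixed in the world has none). Each returns a list of dicts, best first, with "score" (0 to 1); they miss things now and then, are a little off and sometimes report something else, mostly with a low value. They report only what shows in the picture. A call takes as long as a camera call. They do not tell look-alikes from the thing itself.
- look_for(camera, target): "at" ([x, y, z] in mm, in world coordinates, good to about 4 mm: the middle of the surface that is visible of it).
- trace(camera, target): "region" (400x640 bool, what is visible of it).
The state is a dict: "time": time; "joint_pos": joint angles; "dq": joint speeds; "effort": joint torques, N m; "eef_pos": TCP position; "tcp_rot": TCP orientation; "contact_force": force on the tool from outside, world axes, zero at the start; "moment": the same for the moment, N m; "gripper_width": finger opening in mm; "grip_force": force on a finger pad.
Only numpy, scipy, OpenCV 4.12 (cv2) and the standard library are available. Lean on these libraries where they do the work, as an engineer would, in place of code of your own. Each camera call takes 0.05 s, during which the arm holds its last target. There are 200 camera calls.

## Working session

There is one attempt and no reset: what is moved stays moved. The work goes in short steps, Python scripts to look and compute and a tool call to move; the robot and the scene stay as the last step left them, time stands still between calls to the robot, and variables do not carry over. Pictures are saved under pics/ and viewed, at most 10 in all, crops included, and the job is handed in when it is done.

Besides the shell and the picture viewer there is one more tool, called after ">>>" as name(argument=value, ...) on one line, values as JSON. carry_out: Moves the arm, as the interface text tells. Shift numbers are shares of 150 mm and turn numbers shares of 1.5 rad, none past 1 either way. Its arguments: {"type":"object","properties":{"targets":{"type":"array"}},"required":["targets"]}

```bash
mkdir -p pics; cat > h.py <<'E'
import numpy as np, cv2
from workcell import *
from scipy.spatial.transform import Rotation as R
def save(cam,name):
    im=get_image(cam); cv2.imwrite(f'pics/{name}.png',im[:,:,::-1]); return im
def cam(c):
    p=camera_params(c)
    if 'T' in p: return np.array(p['mtx']),np.array(p['T'])
    s=read_state(); T=np.eye(4); T[:3,:3]=R.from_rotvec(s['tcp_rot']).as_matrix(); T[:3,3]=s['eef_pos']
    return np.array(p['mtx']),T@np.array(p['mount'])
def px2w(c,uv,z):
    K,T=cam(c); uv=np.atleast_2d(uv).astype(float)
    d=(T[:3,:3]@np.linalg.inv(K)@np.c_[uv,np.ones(len(uv))].T).T
    o=T[:3,3]; return o+d*((z-o[2])/d[:,2])[:,None]
def w2px(c,P):
    K,T=cam(c); P=np.atleast_2d(P).astype(float); q=(P-T[:3,3])@T[:3,:3]; q=q@K.T; return q[:,:2]/q[:,2:]
E
python3 - <<'E'
from h import *
s=read_state(); print(s)
save('top','t0');save('side','s0')
for c in('top','side'):
  for n in('wrench','knuckle','grip','wrench_handle','bolt_top','bolt_corner','holder'):
    print(c,n,[(np.round(d['at']).tolist(),round(d['score'],2)) for d in look_for(c,n)])
print(camera_params('wrist'), camera_params('top')['T'],camera_params('side')['T'])
E
```

```text
{'time': 0.0, 'joint_pos': array([-1.25519979e+00,  2.17771703e-01,  1.61495344e+00, -7.47953136e-06,
        1.31125560e+00, -1.12155932e-01]), 'dq': array([ 0.00033302, -0.00015074,  0.00030953,  0.00130885, -0.00161531,
       -0.00122367]), 'effort': array([ 3.17755521e-04, -3.96851349e+01, -3.03850973e+01, -1.75388336e-04,
        9.76536336e-03, -1.58996261e-06]), 'eef_pos': array([ 259.05569201, -567.88919501,  229.94728313]), 'tcp_rot': array([-3.06769157e+00, -6.66300017e-01,  3.91912411e-04]), 'contact_force': array([-0.01658265,  0.72723643,  0.11067732]), 'moment': array([-0.03092738,  0.03242447,  0.02201288]), 'grip_force': 0.0, 'gripper_width': 85.70749065719436}
top wrench [([457.0, -161.0, 26.0], 0.9), ([210.0, -306.0, 24.0], 0.67), ([690.0, 39.0, 49.0], 0.31), ([344.0, -85.0, 9.0], 0.21)]
top knuckle [([206.0, -301.0, 28.0], 0.72), ([460.0, -161.0, 27.0], 0.68)]
top grip [([421.0, -87.0, 28.0], 0.75), ([134.0, -278.0, 28.0], 0.69)]
top wrench_handle [([424.0, -83.0, 25.0], 0.78), ([136.0, -272.0, 26.0], 0.55), ([437.0, 425.0, 20.0], 0.35)]
top bolt_top []
top bolt_c
[... 805 characters left out ...]
2.14835589e-04, -2.71210654e-01,  9.62519992e-01,
        -1.43411497e+02],
       [ 0.00000000e+00,  0.00000000e+00,  0.00000000e+00,
         1.00000000e+00]])} [[-3.86471747e-03 -9.95996843e-01  8.93048355e-02  3.45172727e+02]
 [-9.99909261e-01  5.00142936e-03  1.25081812e-02 -1.05311200e+01]
 [-1.29047608e-02 -8.92483916e-02 -9.95925796e-01  1.43512437e+03]
 [ 0.00000000e+00  0.00000000e+00  0.00000000e+00  1.00000000e+00]] [[-8.05582577e-01 -3.85626781e-01  4.49809624e-01 -2.34931945e+01]
 [-5.92483011e-01  5.23337059e-01 -6.12439552e-01  6.85056909e+02]
 [ 7.71047552e-04 -7.59875193e-01 -6.50068532e-01  7.89415879e+02]
 [ 0.00000000e+00  0.00000000e+00  0.00000000e+00  1.00000000e+00]]
```

View pics/t0.png

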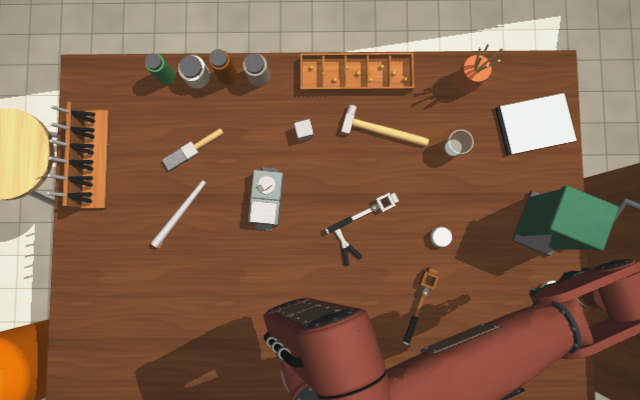

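View pics/s0.png

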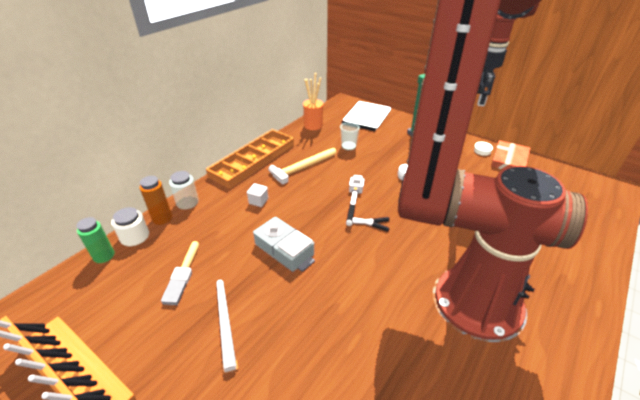

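The steel wrench has its head at top px (386,202) and its handle runs to (330,230), next to the pliers at (345,245). The brown look-alike is at (425,290). The bolt is at (266,185), with the anvil plate below it at (264,212). Next I'll bring the wrist camera over the steel wrench.

>>> carry_out(targets=[[1,[0.166,-0.163,0.024],[0,0,0]],[1,[0.166,-0.163,0.024],[0,0,0]],[1,[0.166,-0.163,0.024],[0,0,0]],[1,[0.166,-0.163,0.024],[0,0,0]],[1,[0.166,-0.163,0.024],[0,0,0]],[1,[0.166,-0.163,0.024],[0,0,0]],[1,[0.166,-0.163,0.024],[0,0,0]],[1,[0.166,-0.163,0.024],[0,0,0]],[1,[0.166,-0.163,0.024],[0,0,0]],[1,[0.166,-0.163,0.024],[0,0,0]],[1,[0.166,-0.163,0.024],[0,0,0]],[1,[0.166,-0.163,0.024],[0,0,0]],[1,[0.166,-0.163,0.024],[0,0,0]],[1,[0.166,-0.163,0.024],[0,0,0]]])

```text
time: 1.97
eef_pos: [435.0, -111.0, 181.2]
tcp_rot: [3.069, 0.666, 0.002]
contact_force: [-0.2, -0.7, 0.4]
gripper_width: 85.3
grip_force: 0.0
```

>>> carry_out(targets=[[1,[0,0,0],[0,0,-0.082]],[1,[0,0,0],[0,0,-0.082]],[1,[0,0,0],[0,0,-0.082]],[1,[0,0,0],[0,0,-0.082]],[1,[0,0,0],[0,0,-0.082]],[1,[0,0,0],[0,0,-0.082]],[1,[0,0,0],[0,0,-0.082]],[1,[0,0,0],[0,0,-0.082]],[1,[0,0,0],[0,0,-0.082]],[1,[0,0,0],[0,0,-0.082]],[1,[0,0,0],[0,0,-0.082]],[1,[0,0,0],[0,0,-0.082]],[1,[0,0,0],[0,0,-0.082]],[1,[0,0,0],[0,0,0]],[1,[0,0,0],[0,0,0]]])

```text
time: 3.22
eef_pos: [434.5, -112.6, 181.1]
tcp_rot: [1.666, 2.663, 0.0]
contact_force: [-0.1, -0.5, -0.5]
gripper_width: 85.7
grip_force: 0.0
```

```bash
python3 - <<'E'
from h import *
s=read_state(); print(s['time'],s['eef_pos'],s['tcp_rot'],s['joint_pos'],s['contact_force'])
save('wrist','w1')
for n in('wrench','knuckle','grip','wrench_handle'):
    for d in look_for('wrist',n): print(n,np.round(d['at'],1).tolist(),round(d['score'],2),w2px('wrist',d['at']).round())
for n,z in(('wrench',30),('wrench_handle',27)):
  t=trace('wrist',n)
  for d in t[:2]:
    m=d['region'].astype(np.uint8); c=cv2.findContours(m,0,2)[0]; c=max(c,key=cv2.contourArea)
    P=px2w('wrist',c.reshape(-1,2),z)[:,:2].astype(np.float32); print(n,d['score'],m.sum(),cv2.minAreaRect(P))
E
```

```text
3.2167 [ 434.54452896 -112.62667724  181.05486087] [1.66580401e+00 2.66322387e+00 2.43798632e-05] [-4.10156746e-01 -1.18635403e-01  2.06190980e+00 -3.26674134e-05
  1.19801058e+00 -8.63046561e-01] [-0.12841916 -0.51104148 -0.53803145]
wrench [244.3, -310.4, 18.8] 0.96 [[ 79. 274.]]
wrench [457.7, -147.9, 29.3] 0.62 [[329. 231.]]
knuckle [457.7, -153.0, 24.2] 0.85 [[326. 233.]]
knuckle [247.8, -307.5, 23.7] 0.73 [[ 80. 275.]]
grip [426.6, -73.0, 29.6] 0.95 [[335. 148.]]
grip [189.2, -298.3, 26.7] 0.87 [[ 22. 246.]]
grip [548.7, 105.9, 32.7] 0.25 [[568.  15.]]
wrench_handle [190.0, -300.2, 23.1] 0.89 [[ 26. 246.]]
wrench_handle [422.6, -77.6, 26.2] 0.83 [[329. 150.]]
wrench 0.86 4511 ((226.62753295898438, -301.1125183105469), (68.59477996826172, 143.1190948486328), 70.43563842773438)
wrench 0.6 4993 ((449.1065673828125, -128.6419677734375), (41.80708312988281, 229.0991973876953), 25.43263816833496)
wrench_handle 0.74 984 ((186.013427734375, -289.7455749511719), (22.397449493408203, 64.8050537109375), 64.27020263671875)
wrench_handle 0.73 2482 ((430.0559387207031, -91.01342010498047), (17.519607543945312, 145.1884002685547), 26.016584396362305)
```

View pics/w1.png

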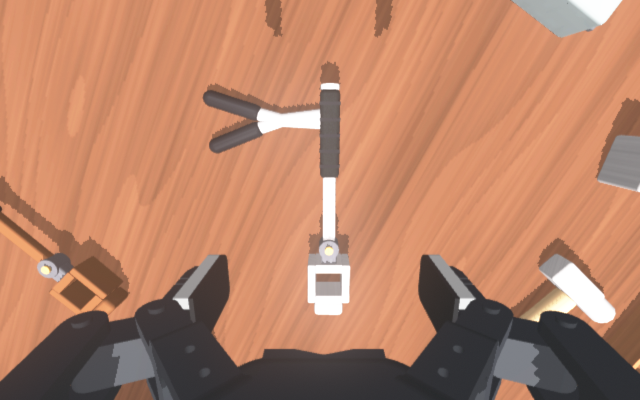

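The wrist view shows the steel wrench lying straight along the image column. Its head is at (328,284), its knuckle at (329,251) and its handle end at (330,84). The pliers nose reaches the grip's left side at (320,118).

```bash
python3 - <<'E'
from h import *
im=cv2.imread('pics/w1.png')
g=cv2.cvtColor(im,cv2.COLOR_BGR2HSV)
m=((g[...,1]<60)&(g[...,2]>200)).astype(np.uint8); m[:256]=0;m[320:]=0;m[:,:290]=0;m[:,370:]=0
ys,xs=np.nonzero(m); print(xs.min(),xs.max(),ys.min(),ys.max()); 
for y in range(256,318,4): r=np.nonzero(m[y])[0]; print(y,(r.min(),r.max(),len(r)) if len(r) else None)
for n,uv,z in(('head',(328.5,284),30),('kn',(329,251),30),('end',(330,84),27)): print(n,px2w('wrist',uv,z))
s=read_state();M=R.from_rotvec(s['tcp_rot']).as_matrix();print(np.degrees(np.arctan2(M[1,0],M[0,0])))
E
```

```text
307 349 256 314
256 (np.int64(322), np.int64(335), 14)
260 (np.int64(323), np.int64(334), 12)
264 None
268 (np.int64(307), np.int64(349), 43)
272 (np.int64(307), np.int64(349), 43)
276 (np.int64(308), np.int64(349), 16)
280 (np.int64(308), np.int64(349), 16)
284 (np.int64(308), np.int64(349), 16)
288 (np.int64(308), np.int64(349), 16)
292 (np.int64(307), np.int64(349), 18)
296 (np.int64(308), np.int64(349), 42)
300 (np.int64(308), np.int64(349), 42)
304 (np.int64(314), np.int64(342), 29)
308 (np.int64(314), np.int64(342), 29)
312 (np.int64(315), np.int64(341), 27)
316 None
head [[ 483.14364328 -199.76145336   30.        ]]
kn [[ 467.20381378 -166.57394359   30.        ]]
end [[398.19246932 -25.80693829  27.        ]]
116.08532139907952
```

>>> carry_out(targets=[[1,[-0.166,0.009,0],[0,0,0]],[1,[-0.166,0.009,0],[0,0,0]],[1,[-0.166,0.009,0],[0,0,0]],[1,[-0.166,0.009,0],[0,0,0]],[1,[0,0,0.2],[0,0,0]],[1,[0,0,0.2],[0,0,0]],[1,[0,0,0.2],[0,0,0]],[1,[0,0,0.2],[0,0,0]],[1,[0,0,0.2],[0,0,0]],[1,[0,0,0.06],[0,0,0]],[1,[0,0,0.06],[0,0,0]],[1,[0,0,0.06],[0,0,0]],[1,[0,0,0],[0,0,0]],[1,[0,0,0],[0,0,0]]])

```text
time: 4.73
eef_pos: [484.1, -200.1, 4.8]
tcp_rot: [1.661, 2.665, 0.0]
contact_force: [0.4, 0.1, 0.3]
gripper_width: 85.4
grip_force: 0.0
```

>>> carry_out(targets=[[0.3,[0,0,0],[0,0,0]],[0.3,[0,0,0],[0,0,0]],[0.3,[0,0,0],[0,0,0]],[0.3,[0,0,0],[0,0,0]],[0.3,[0,0,0],[0,0,0]],[0.3,[0,0,0],[0,0,0]],[0.3,[0,0,0],[0,0,0]],[0.3,[0,0,0],[0,0,0]],[0.3,[0,0,-0.03],[0,0,0]],[0.3,[0,0,-0.1],[0,0,0]],[0.3,[0,0,-0.2],[0,0,0]],[0.3,[0,0,-0.2],[0,0,0]],[0.3,[0,0,-0.2],[0,0,0]],[0.3,[0,0,-0.2],[0,0,0]],[0.3,[0,0,0],[0,0,0]]])

```text
time: 5.98
eef_pos: [486.8, -201.5, 149.3]
tcp_rot: [1.656, 2.657, 0.001]
contact_force: [3.0, -0.1, -3.0]
gripper_width: 42.1
grip_force: 62.7
```

>>> carry_out(targets=[[0.3,[0.222,0.077,0],[0,0,0]],[0.3,[0.222,0.077,0],[0,0,0]],[0.3,[0.222,0.077,0],[0,0,0]],[0.3,[0.222,0.077,0],[0,0,0]],[0.3,[0.222,0.077,0],[0,0,0]],[0.3,[0.222,0.077,0],[0,0,0]],[0.3,[0.222,0.077,0],[0,0,0]],[0.3,[0.222,0.077,0],[0,0,0]],[0.3,[0.222,0.077,0],[0,0,0]],[0.3,[0,0,0],[0,0,0]],[0.3,[0,0,0],[0,0,0]],[0.3,[0,0,0],[0,0,0]]])

```text
time: 6.98
eef_pos: [443.0, 115.0, 141.5]
tcp_rot: [-1.659, -2.665, 0.004]
contact_force: [-0.1, -0.0, -4.0]
gripper_width: 42.1
grip_force: 62.6
```

```bash
python3 - <<'E'
from h import *
s=read_state(); print(s['time'],s['eef_pos'],s['tcp_rot'],s['joint_pos'])
save('wrist','w2')
for n in('bolt_top','bolt_corner','bolt','holder','wrench','grip'):
    for d in look_for('wrist',n)[:4]: print(n,np.round(d['at'],1).tolist(),round(d['score'],2),w2px('wrist',d['at']).round())
for d in trace('wrist','bolt')[:2]:
    m=d['region'].astype(np.uint8); c=max(cv2.findContours(m,0,2)[0],key=cv2.contourArea)
    P=px2w('wrist',c.reshape(-1,2),74)[:,:2].astype(np.float32); print(d['score'],m.sum(),cv2.minAreaRect(P))
E
```

```text
6.9833 [442.95275816 115.03586956 141.53900501] [-1.65891089 -2.66513387  0.00412163] [ 1.00968171e-01 -4.23085744e-02  2.07278464e+00 -7.24991884e-04
  1.11456953e+00 -3.55981529e-01]
bolt_top [528.0, 152.7, 73.7] 0.88 [[456. 220.]]
bolt_corner [530.1, 154.9, 81.7] 0.64 [[465. 222.]]
holder [496.7, 160.6, 56.7] 0.9 [[415. 185.]]
wrench [429.9, 136.8, 162.7] 0.61 [[316. 222.]]
wrench [409.2, 191.9, 161.2] 0.26 [[330.  68.]]
grip [412.6, 193.3, 162.0] 0.62 [[340.  69.]]
0.66 1624 ((531.2413940429688, 149.2989959716797), (29.2858943939209, 31.87861442565918), 38.599456787109375)
```

View pics/w2.png

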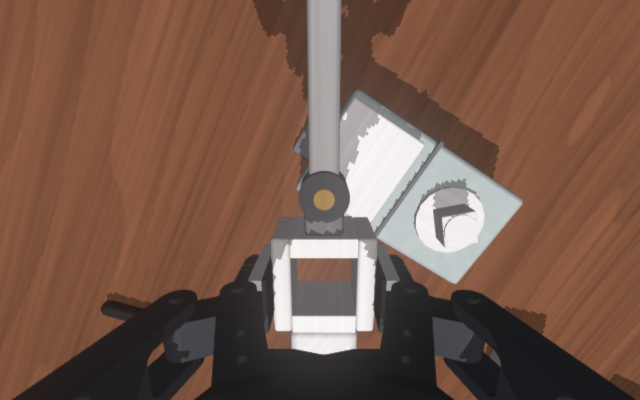

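The wrench is held with its head at (325,285). The clamp block is to the right, with the bolt on its washer at about (455,218). I need an enlarged crop to get the bolt's yaw.

```bash
python3 - <<'E'
from h import *
im=cv2.imread('pics/w2.png')[165:285,375:530]
im=cv2.createCLAHE(2,(4,4)).apply(cv2.cvtColor(im,6))
cv2.imwrite('pics/c2.png',cv2.resize(im,None,fx=5,fy=5,interpolation=cv2.INTER_CUBIC))
s=read_state(); print(s['eef_pos'],s['dq'].round(4))
E
```

```text
[444.75440176 114.52489854 143.41149567] [ 0.0065 -0.0014 -0.0012 -0.0001  0.0012  0.0014]
```

View pics/c2.png

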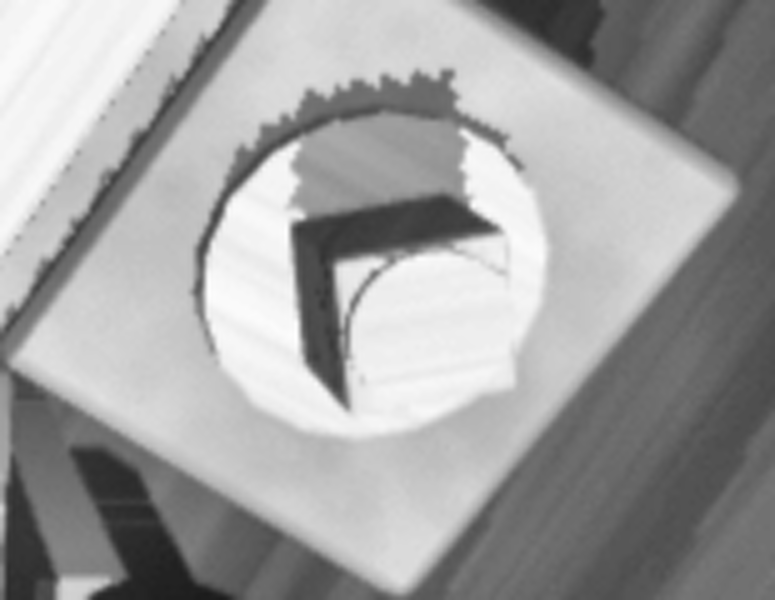

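The crop shows the bolt's top face corners at about (332,262), (503,232), (516,385) and (350,412).

```bash
python3 - <<'E'
import h; from h import *
K,_=cam('wrist'); mt=np.array(camera_params('wrist')['mount'])
T=np.eye(4); T[:3,:3]=R.from_rotvec([-1.65891089,-2.66513387,0.00412163]).as_matrix(); T[:3,3]=[442.95,115.04,141.54]
h.cam=lambda c:(K,T@mt)
q=(np.array([(332,262),(503,232),(516,385),(350,412)])+.5)/5-.5+[375,165]
P=px2w('wrist',q,74)[:,:2]; print(P,P.mean(0)); E=np.roll(P,-1,0)-P
print(np.linalg.norm(E,axis=1),np.degrees(np.arctan2(E[:,1],E[:,0]))%90)
b=(np.array([(8,360),(740,188),(400,595)])+.5)/5-.5+[375,165]; B=px2w('wrist',b,50)[:,:2]; print(B,np.degrees(np.arctan2(*(B[2]-B[0])[::-1])),np.linalg.norm(B[2]-B[1]))
w=(np.array([(200,290),(547,260),(375,112),(350,437)])+.5)/5-.5+[375,165]; W=px2w('wrist',w,54)[:,:2]; print(W,W.mean(0))
print([read_state()['eef_pos'].round(1) for _ in range(2)])
k=(324.5,285); print('tool',np.degrees(np.arctan2(T[1,0],T[0,0])), [px2w('wrist',p,141.5-5+30) for p in [(272,240),(376,240),(324,255),(324,325),(324,200)]])
E
```

```text
[[515.44067646 151.30666187]
 [534.20806858 165.44747813]
 [548.50072061 147.24846693]
 [529.67977237 133.31508573]] [531.9573095  149.32942317]
[23.49846147 23.14052529 23.41724161 22.94446914] [36.99721911 38.14443328 36.51300486 38.35919335]
[[490.24811719 111.95965217]
 [576.44575114 185.91212347]
 [567.72260999 104.32185851]] -5.6302897292518335 82.05525289883978
[[509.60663144 136.066653  ]
 [554.21525548 163.51839251]
 [518.51179967 171.47048036]
 [543.07599932 125.51413496]] [531.35242148 149.14241521]
[array([444.8, 114.5, 143.4]), array([444.8, 114.5, 143.4])]
tool 116.19959520698904 [array([[415.17057516, 124.89488193, 166.5       ]]), array([[452.18847921, 143.23348733, 166.5       ]]), array([[436.56326841, 128.25353234, 166.5       ]]), array([[451.11470949,  98.84413303, 166.5       ]]), array([[426.38594761, 148.82255295, 166.5       ]])]
```

>>> carry_out(targets=[[0.3,[0,0,0],[0,0,-0.066]],[0.3,[0,0,0],[0,0,-0.066]],[0.3,[-0.083,0.027,0.067],[0,0,0]],[0.3,[-0.083,0.027,0.067],[0,0,0]],[0.3,[0,0,0],[0,0,0]],[0.3,[0,0,0],[0,0,0]],[0.3,[0,0,0],[0,0,0]],[0.3,[0,0,0],[0,0,0]],[0.3,[0,0,0],[0,0,0]],[0.3,[0,0,0],[0,0,0]],[0.3,[0,0,0],[0,0,0]],[0.3,[0,0,0],[0,0,0]]])

```text
time: 8.38
eef_pos: [466.1, 100.6, 123.5]
tcp_rot: [1.39, 2.817, 0.0]
contact_force: [0.0, -0.7, -4.5]
gripper_width: 42.0
grip_force: 62.6
```

```bash
python3 - <<'E'
from h import *
s=read_state(); print(s['eef_pos'],s['tcp_rot'],s['dq'].round(3))
im=save('wrist','w3'); s=read_state(); print(s['eef_pos'],s['tcp_rot'])
p=w2px('wrist',[533,149,74])[0]; print(p)
g=cv2.createCLAHE(2,(4,4)).apply(cv2.cvtColor(im,7))
u,v=int(p[0])-60,int(p[1])-45; print('off',u,v)
a=cv2.resize(g[v:v+95,u:u+120],None,fx=5,fy=5,interpolation=2)
b=cv2.resize(g[180:370,260:390],None,fx=2.5,fy=2.5,interpolation=2)
cv2.imwrite('pics/c3.png',cv2.resize(g[180:380,250:510],None,fx=3,fy=3,interpolation=2))
E
```

```text
[466.1177309  100.55022334 123.53482054] [1.38967269e+00 2.81720668e+00 3.52057877e-04] [ 0.001  0.003  0.     0.001 -0.003 -0.001]
[466.11553033 100.50813841 123.48407005] [1.38972686e+00 2.81719675e+00 2.63460384e-04]
[452.09880745 229.71780533]
off 392 184
```

View pics/c3.png

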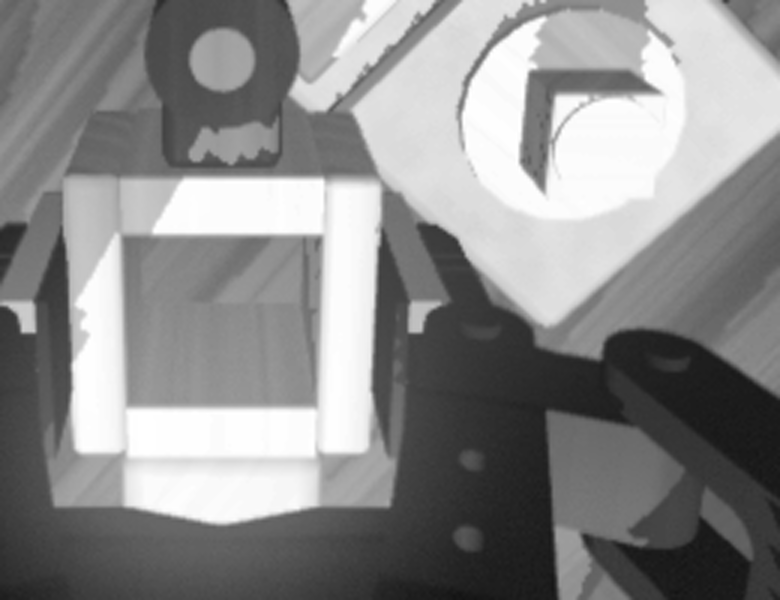

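The head's hole corners are at crop (120,235), (325,235), (318,408) and (126,408), and its outer corners at (65,178), (380,178), (370,455) and (72,455). The bolt top is at about (550,94), (664,94), (655,197) and (547,193), and looks nearly square to the wrench.

```bash
python3 - <<'E'
from h import *
s=read_state(); M=R.from_rotvec(s['tcp_rot']).as_matrix(); t=s['eef_pos']
o=np.array([250,180])
f=lambda c:(np.array(c)+.5)/3-.5+o
def rep(n,c,z):
    P=(px2w('wrist',f(c),z)-t)@M; P=P[:,:2]; E=np.roll(P,-1,0)-P
    print(n,P.round(1).tolist(),'ctr tool',P.mean(0).round(2),'len',np.linalg.norm(E,axis=1).round(1),'ang',((np.degrees(np.arctan2(E[:,1],E[:,0]))+45)%90-45).round(1), 'world',(M@np.r_[P.mean(0),0]+t).round(1)[:2])
rep('bolt',[(550,94),(664,94),(655,197),(547,193)],74)
rep('washer',[(460,115),(685,105),(585,8),(563,219)],54)
for dz in(23,25,27):
  rep('hole',[(120,235),(325,235),(318,408),(126,408)],t[2]+dz)
  rep('outer',[(65,178),(380,178),(370,455),(72,455)],t[2]+dz)
P=(px2w('wrist',f([(222,60)]),t[2]+25)-t)@M;print('kn',P)
print(np.degrees(np.arctan2(M[1,0],M[0,0])))
# subpixel: contour of bright bolt top
im=cv2.imread('pics/w3.png',0)[205:252,428:475]
print(im[::3,::2])
E
```

```text
bolt [[10.3, 69.1], [10.4, 93.1], [-13.0, 94.1], [-12.1, 70.6]] ctr tool [-1.11 81.74] len [24.  23.4 23.5 22.5] ang [-0.1 -2.5  2.2 -3.8] world [531.6 149.4]
washer [[-1.0, 55.8], [1.5, 108.0], [24.5, 82.3], [-27.4, 82.4]] ctr tool [-0.59 82.14] len [52.3 34.5 51.9 37.5] ang [-2.8 41.8 -0.2 44.7] world [531.6 150. ]
hole [[12.5, -13.9], [12.5, 14.2], [-14.8, 14.0], [-14.9, -13.8]] ctr tool [-1.19  0.12] len [28.1 27.3 27.8 27.3] ang [-0.1  0.3 -0.  -0.3] world [466.9  99.6]
outer [[20.8, -21.1], [20.9, 21.3], [-22.8, 21.9], [-22.8, -21.9]] ctr tool [-0.99  0.05] len [42.4 43.7 43.8 43.7] ang [-0.1 -0.8 -0.   1.1] world [466.8  99.8]
hole [[13.4, -13.7], [13.4, 13.9], [-13.4, 13.8], [-13.5, -13.5]] ctr tool [-0.01  0.11] len [27.6 26.9 27.3 26.9] ang [-0.1  0.3 -0.  -0.3] world [466.2 100.6]
outer [[21.6, -20.7], [21.7, 20.9], [-21.3, 21.5], [-21.3, -21.5]] ctr tool [0.19 0.04] len [41.7 43.  43.  42.9] ang [-0.1 -0.8 -0.   1.1] world [466.  100.7]
hole [[14.4, -13.4], [14.4, 13.7], [-12.0, 13.5], [-12.0, -13.3]] ctr tool [1.17 0.11] len [27.1 26.4 26.8 26.4] ang [-0.1  0.3 -0.  -0.3
[... 1172 characters left out ...]
18 151 210 252 252 252 252 252 252 251 251 251 251 251 251 251 251
  251 251 251 251 250 229]
 [123 113 185 234 251 252 252 251 251 252 251 251 251 252 251 251 251 251
  251 251 251 249 228 226]
 [115 121 218 250 235 251 251 251 251 251 251 251 251 251 251 251 251 251
  251 251 243 228 227 227]
 [209 122 232 250 251 252 252 252 252 252 252 252 252 252 252 252 252 252
  252 250 231 227 227 228]
 [252 235 239 250 251 251 252 252 251 251 251 251 251 251 251 251 251 250
  250 250 227 227 227 228]
 [251 252 252 252 251 251 251 252 252 252 252 252 251 251 251 240 226 225
  225 226 226 227 228 228]
 [252 251 251 252 252 252 251 250 252 252 251 249 240 226 225 224 224 224
  224 225 226 227 227 227]]
```

>>> carry_out(targets=[[0.3,[-0.002,0.182,0],[0,0,0]],[0.3,[-0.002,0.182,0],[0,0,0]],[0.3,[-0.002,0.182,0],[0,0,0]],[0.3,[0,0,0.12],[0,0,0]],[0.3,[0,0,0.12],[0,0,0]],[0.3,[0,0,0],[0,0,0]],[0.3,[0,0,0],[0,0,0]],[0.3,[0,0,0],[0,0,0]],[0.3,[0,0,0],[0,0,0]],[0.3,[0,0,0],[0,0,0]],[0.3,[0,0,0],[0,0,0]]])

```text
time: 9.35
eef_pos: [532.5, 149.5, 88.6]
tcp_rot: [1.39, 2.815, 0.002]
contact_force: [0.9, 0.0, -3.9]
gripper_width: 42.1
grip_force: 62.8
```

```bash
python3 - <<'E'
from h import *
s=read_state(); M=R.from_rotvec(s['tcp_rot']).as_matrix(); t=s['eef_pos']; print(s['time'],t,(np.array([531.6,149.6,0])-t)@M, s['contact_force'],s['moment'])
im=save('wrist','w4')
g=cv2.createCLAHE(2,(4,4)).apply(cv2.cvtColor(im,7))
cv2.imwrite('pics/c4.png',cv2.resize(g[200:370,250:400],None,fx=3.5,fy=3.5,interpolation=2))
E
```

```text
9.35 [532.51730544 149.49660679  88.55207852] [ 0.73690699 -0.84375314 88.54980405] [ 0.89812699  0.01354304 -3.90795749] [-0.06589081 -0.05263533 -0.00898781]
```

View pics/c4.png

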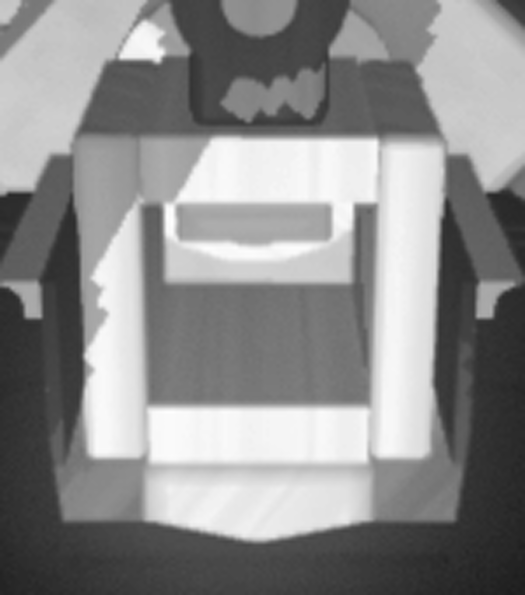

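Through the hole, the bolt top at crop (177–332, 205–243) sits about 0.8 mm off towards −y, which agrees with the pose. I'll correct that and lower.

>>> carry_out(targets=[[0.3,[0.004,-0.005,0],[0,0,0]],[0.3,[0,0,0],[0,0,0]],[0.3,[0,0,0],[0,0,0]],[0.3,[0,0,0.033],[0,0,0]],[0.3,[0,0,0.033],[0,0,0]],[0.3,[0,0,0.033],[0,0,0]],[0.3,[0,0,0.033],[0,0,0]],[0.3,[0,0,0],[0,0,0]],[0.3,[0,0,0],[0,0,0]],[0.3,[0,0,0],[0,0,0]]])

```text
time: 10.23
eef_pos: [530.6, 149.5, 67.3]
tcp_rot: [-1.39, -2.817, 0.0]
contact_force: [1.0, -0.0, -5.9]
gripper_width: 42.2
grip_force: 62.9
```

>>> carry_out(targets=[[0.3,[0,0,0.02],[0,0,0]],[0.3,[0,0,0.02],[0,0,0]],[0.3,[0,0,0.014],[0,0,0]],[0.3,[0,0,0],[0,0,0]],[0.3,[0,0,0],[0,0,0]],[0.3,[0,0,0],[0,0,0]]])

```text
time: 10.73
eef_pos: [530.6, 149.5, 59.3]
tcp_rot: [-1.39, -2.817, 0.0]
contact_force: [0.2, -0.6, -4.3]
gripper_width: 41.9
grip_force: 63.0
```

>>> carry_out(targets=[[0.3,[0,0,0.006],[0,0,0]],[0.3,[0,0,0],[0,0,0]],[0.3,[0,0,0],[0,0,0]],[0.65,[0,0,0],[0,0,0]],[0.65,[0,0,0],[0,0,0]],[0.65,[0,0,0],[0,0,0]],[0.65,[0,0,0],[0,0,0]],[0.65,[0,0,0],[0,0,0]],[0.65,[0,0,-0.02],[0,0,0]],[0.65,[0,0,-0.1],[0,0,0]],[0.65,[0,0,-0.2],[0,0,0]],[0.65,[0,0,-0.2],[0,0,0]],[0.65,[0,0,0],[0,0,0]],[0.65,[0,0,0],[0,0,0]],[0.65,[0,0,0],[0,0,0]],[0.65,[0,0,0],[0,0,0]]])

```text
time: 12.07
eef_pos: [529.5, 149.3, 135.1]
tcp_rot: [-1.389, -2.815, 0.003]
contact_force: [-0.5, -0.1, 0.0]
gripper_width: 55.4
grip_force: 0.0
```

```bash
python3 - <<'E'
from h import *
s=read_state(); print(s['time'],s['eef_pos'],s['gripper_width'],s['contact_force'],s['moment'])
im=save('wrist','w5')
for n in('wrench','knuckle','grip'):
    for d in look_for('wrist',n)[:2]: print(n,np.round(d['at'],1).tolist(),round(d['score'],2),w2px('wrist',d['at']).round())
E
```

```text
12.0667 [529.46602515 149.31239104 135.09957473] 55.409428827176505 [-0.53011517 -0.14464558  0.01725881] [ 0.00077789  0.018188   -0.01912112]
wrench [509.3, 177.6, 81.3] 0.78 [[326. 172.]]
wrench [472.7, 228.8, 77.9] 0.62 [[330.  63.]]
knuckle [513.4, 173.6, 81.2] 0.65 [[327. 180.]]
knuckle [545.0, 343.0, 17.2] 0.17 [[504.   6.]]
grip [474.0, 232.6, 80.7] 0.66 [[335.  58.]]
```

View pics/w5.png

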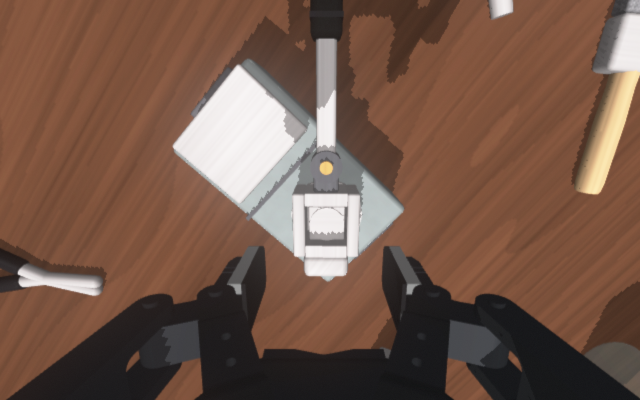

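The wrench sits over the bolt: its head is at px (326,230) with the bolt's top inside the hole, and the handle runs straight up to the grip at (327,20). Next I'll straddle the grip with half-open fingers, so that one pad pushes it.

>>> carry_out(targets=[[0.5,[0.199,0.002,0],[0,0,0]],[0.5,[0.199,0.002,0],[0,0,0]],[0.5,[0.199,0.002,0],[0,0,0]],[0.5,[0.199,0.002,0],[0,0,0]],[0.5,[0.199,0.002,0],[0,0,0]],[0.5,[0,0,0],[0,0,0]],[0.5,[0,0,0],[0,0,0]],[0.5,[0,0,0.125],[0,0,0]],[0.5,[0,0,0.125],[0,0,0]],[0.5,[0,0,0.125],[0,0,0]],[0.5,[0,0,0.125],[0,0,0]],[0.5,[0,0,0],[0,0,0]],[0.5,[0,0,0],[0,0,0]],[0.5,[0,0,0],[0,0,0]]])

```text
time: 13.43
eef_pos: [442.2, 268.6, 62.2]
tcp_rot: [1.391, 2.816, 0.001]
contact_force: [-0.0, 0.1, 0.8]
gripper_width: 42.5
grip_force: 0.0
```

```bash
cat > st.py <<'E'
from h import *
s=read_state(); M=R.from_rotvec(s['tcp_rot']).as_matrix(); t=s['eef_pos']
d=t[:2]-[531.6,149.6]
print('t',s['time'],'r',np.hypot(*d).round(1),'az',np.degrees(np.arctan2(d[1],d[0])).round(2),'psi',np.degrees(np.arctan2(M[1,0],M[0,0])).round(2),'z',t[2].round(1),'w',s['gripper_width'].round(1),'F tool',(s['contact_force']@M).round(2),'mom',s['moment'].round(2),'q6',s['joint_pos'][5].round(2))
E
python3 st.py
```

```text
Traceback (most recent call last):
  File "st.py", line 4, in <module>
    print('t',s['time'],'r',np.hypot(*d).round(1),'az',np.degrees(np.arctan2(d[1],d[0])).round(2),'psi',np.degrees(np.arctan2(M[1,0],M[0,0])).round(2),'z',t[2].round(1),'w',s['gripper_width'].round(1),'F tool',(s['contact_force']@M).round(2),'mom',s['moment'].round(2),'q6',s['joint_pos'][5].round(2))
                                                                                                                                                                             ^^^^^^^^^^^^^^^^^^^^^^^^
AttributeError: 'float' object has no attribute 'round'
```

>>> carry_out(targets=[[0.5,[0,0.04,0],[0,0,0]],[0.5,[0,0.03,0],[0,0,0]],[0.5,[-0.003,0.03,0],[0,0,0.02]],[0.5,[-0.003,0.03,0],[0,0,0.02]],[0.5,[-0.003,0.03,0],[0,0,0.02]],[0.5,[-0.003,0.03,0],[0,0,0.02]],[0.5,[-0.003,0.03,0],[0,0,0.02]],[0.5,[-0.003,0.03,0],[0,0,0.02]],[0.5,[0,0,0],[0,0,0]],[0.5,[0,0,0],[0,0,0]]])

```text
time: 14.27
eef_pos: [474.6, 288.4, 62.5]
tcp_rot: [1.636, 2.681, 0.003]
contact_force: [-0.2, 0.1, 0.0]
gripper_width: 42.6
grip_force: 0.0
```

```bash
sed -i "s/s\['gripper_width'\].round(1)/round(s['gripper_width'],1)/" st.py
cat >> st.py <<'E'
for n in ('wrist','top'):
  get_image(n)
  for p in('grip','knuckle'):
    for d in look_for(n,p)[:2]: print(n,p,np.round(d['at'],1).tolist(),round(d['score'],2))
E
python3 st.py
```

```text
t 14.2667 r 150.0 az 112.33 psi 117.21 z 62.5 w 42.6 F tool [ 0.19 -0.16 -0.04] mom [ 0.   -0.03 -0.  ] q6 -0.06
wrist grip [464.3, 294.9, 81.7] 0.95
wrist knuckle [463.0, 288.9, 78.2] 0.97
top grip [135.4, -280.0, 26.5] 0.87
top grip [486.7, 238.2, 77.6] 0.43
top knuckle [516.1, 170.8, 81.6] 0.86
```

>>> carry_out(targets=[[0.5,[-0.003,0.03,0],[0,0,0.02]],[0.5,[-0.003,0.03,0],[0,0,0.02]],[0.5,[-0.003,0.03,0],[0,0,0.02]],[0.5,[-0.003,0.03,0],[0,0,0.02]],[0.5,[0,0,0],[0,0,0]],[0.5,[0,0,0],[0,0,0]],[0.5,[0,0,0],[0,0,0]]])

```text
time: 15.15
eef_pos: [490.4, 293.5, 61.5]
tcp_rot: [1.795, 2.579, -0.0]
contact_force: [0.5, -0.2, -0.1]
gripper_width: 42.8
grip_force: 0.0
```

>>> carry_out(targets=[[0.5,[-0.001,0.015,0],[0,0,0.01]],[0.5,[-0.001,0.015,0],[0,0,0.01]],[0.5,[-0.001,0.015,0],[0,0,0.01]],[0.5,[0,0,0],[0,0,0]],[0.5,[0,0,0],[0,0,0]]])

```text
time: 15.57
eef_pos: [497.4, 295.5, 61.5]
tcp_rot: [1.853, 2.537, 0.001]
contact_force: [0.2, -0.8, -0.6]
gripper_width: 42.8
grip_force: 0.1
```

```bash
python3 st.py
```

```text
t 15.5667 r 149.8 az 103.19 psi 107.7 z 61.5 w 42.8 F tool [-0.82 -0.01  0.61] mom [ 0.   -0.01  0.04] q6 0.11
wrist grip [486.1, 304.6, 81.9] 0.81
wrist knuckle [484.0, 299.2, 83.5] 0.64
top grip [500.8, 243.2, 80.0] 0.66
top grip [135.3, -275.5, 27.7] 0.57
top knuckle [207.0, -304.5, 25.3] 0.97
top knuckle [520.1, 170.8, 80.2] 0.96
```

>>> carry_out(targets=[[0.5,[-0.001,0.015,0],[0,0,0.01]],[0.5,[-0.001,0.015,0],[0,0,0.01]],[0.5,[-0.001,0.015,0],[0,0,0.01]],[0.5,[0,0,0],[0,0,0]],[0.5,[0,0,0],[0,0,0]],[0.5,[0,0,0],[0,0,0]]])

```text
time: 16.37
eef_pos: [504.0, 297.0, 61.6]
tcp_rot: [1.91, 2.494, 0.001]
contact_force: [0.1, 0.2, -0.7]
gripper_width: 42.8
grip_force: 0.0
```

>>> carry_out(targets=[[0.5,[-0.001,0.015,0],[0,0,0.01]],[0.5,[-0.001,0.015,0],[0,0,0.01]],[0.5,[-0.001,0.015,0],[0,0,0.01]],[0.5,[0,0,0],[0,0,0]],[0.5,[0,0,0],[0,0,0]],[0.5,[0,0,0],[0,0,0]]])

```text
time: 16.87
eef_pos: [510.6, 298.3, 61.6]
tcp_rot: [1.965, 2.451, 0.001]
contact_force: [0.0, 0.7, -0.8]
gripper_width: 42.9
grip_force: 0.0
```

>>> carry_out(targets=[[0.5,[-0.001,0.015,0],[0,0,0.01]],[0.5,[-0.001,0.015,0],[0,0,0.01]],[0.5,[-0.001,0.015,0],[0,0,0.01]],[0.5,[0,0,0],[0,0,0]],[0.5,[0,0,0],[0,0,0]],[0.5,[0,0,0],[0,0,0]]])

```text
time: 17.37
eef_pos: [517.3, 299.2, 61.6]
tcp_rot: [2.02, 2.406, 0.001]
contact_force: [-0.0, -0.1, -1.0]
gripper_width: 42.6
grip_force: 0.0
```

>>> carry_out(targets=[[0.5,[-0.001,0.015,0],[0,0,0.01]],[0.5,[-0.001,0.015,0],[0,0,0.01]],[0.5,[-0.001,0.015,0],[0,0,0.01]],[0.5,[0,0,0],[0,0,0]],[0.5,[0,0,0],[0,0,0]],[0.5,[0,0,0],[0,0,0]]])

```text
time: 17.87
eef_pos: [524.1, 299.8, 61.6]
tcp_rot: [2.073, 2.36, 0.001]
contact_force: [-0.2, 0.4, -0.1]
gripper_width: 42.4
grip_force: 0.0
```

>>> carry_out(targets=[[0.5,[-0.001,0.015,0],[0,0,0.01]],[0.5,[-0.001,0.015,0],[0,0,0.01]],[0.5,[-0.001,0.015,0],[0,0,0.01]],[0.5,[0,0,0],[0,0,0]],[0.5,[0,0,0],[0,0,0]],[0.5,[0,0,0],[0,0,0]]])

```text
time: 18.37
eef_pos: [530.8, 300.1, 61.6]
tcp_rot: [2.126, 2.313, 0.001]
contact_force: [0.3, -0.3, 0.3]
gripper_width: 42.5
grip_force: 0.0
```

```bash
python3 st.py
```

```text
t 18.3667 r 150.5 az 90.29 psi 94.81 z 61.6 w 42.5 F tool [-0.27  0.26 -0.29] mom [-0.02 -0.05 -0.03] q6 0.32
wrist grip [525.5, 311.0, 82.1] 0.76
wrist knuckle [522.1, 306.6, 80.0] 0.84
top grip [134.5, -277.7, 25.3] 0.88
top grip [523.2, 246.2, 79.8] 0.46
top knuckle [526.6, 164.0, 80.4] 0.87
top knuckle [206.7, -303.9, 22.8] 0.59
```

>>> carry_out(targets=[[0.5,[-0.001,0.015,0],[0,0,0.01]],[0.5,[-0.001,0.015,0],[0,0,0.01]],[0.5,[-0.001,0.015,0],[0,0,0.01]],[0.5,[0,0,0],[0,0,0]],[0.5,[0,0,0],[0,0,0]],[0.5,[0,0,0],[0,0,0]]])

```text
time: 19.17
eef_pos: [537.6, 300.0, 61.5]
tcp_rot: [2.178, 2.264, 0.001]
contact_force: [-0.1, -0.4, 0.6]
gripper_width: 42.3
grip_force: 0.0
```

>>> carry_out(targets=[[0.5,[-0.001,0.015,0],[0,0,0.01]],[0.5,[-0.001,0.015,0],[0,0,0.01]],[0.5,[-0.001,0.015,0],[0,0,0.01]],[0.5,[0,0,0],[0,0,0]],[0.5,[0,0,0],[0,0,0]],[0.5,[0,0,0],[0,0,0]]])

```text
time: 19.67
eef_pos: [544.4, 299.8, 61.6]
tcp_rot: [2.228, 2.215, 0.001]
contact_force: [0.9, -0.4, -0.1]
gripper_width: 42.7
grip_force: 0.0
```

>>> carry_out(targets=[[0.5,[-0.001,0.015,0],[0,0,0.01]],[0.5,[-0.001,0.015,0],[0,0,0.01]],[0.5,[-0.001,0.015,0],[0,0,0.01]],[0.5,[0,0,0],[0,0,0]],[0.5,[0,0,0],[0,0,0]],[0.5,[0,0,0],[0,0,0]]])

```text
time: 20.17
eef_pos: [551.1, 299.2, 61.6]
tcp_rot: [2.277, 2.164, 0.001]
contact_force: [0.2, 0.4, -0.3]
gripper_width: 42.4
grip_force: 0.0
```

>>> carry_out(targets=[[0.5,[-0.001,0.015,0],[0,0,0.01]],[0.5,[-0.001,0.015,0],[0,0,0.01]],[0.5,[-0.001,0.015,0],[0,0,0.01]],[0.5,[0,0,0],[0,0,0]],[0.5,[0,0,0],[0,0,0]],[0.5,[0,0,0],[0,0,0]]])

```text
time: 20.67
eef_pos: [557.8, 298.3, 61.6]
tcp_rot: [2.325, 2.112, 0.001]
contact_force: [0.3, 1.5, -0.6]
gripper_width: 42.8
grip_force: 0.0
```

>>> carry_out(targets=[[0.5,[-0.001,0.015,0],[0,0,0.01]],[0.5,[-0.001,0.015,0],[0,0,0.01]],[0.5,[-0.001,0.015,0],[0,0,0.01]],[0.5,[0,0,0],[0,0,0]],[0.5,[0,0,0],[0,0,0]],[0.5,[0,0,0],[0,0,0]]])

```text
time: 21.17
eef_pos: [564.4, 297.1, 61.6]
tcp_rot: [2.372, 2.059, 0.001]
contact_force: [0.8, 0.7, 0.8]
gripper_width: 42.6
grip_force: 0.0
```

```bash
python3 st.py
```

```text
t 21.1667 r 151.1 az 77.45 psi 81.92 z 61.6 w 42.6 F tool [ 0.79  0.71 -0.77] mom [ 0.01  0.   -0.05] q6 0.52
wrist grip [557.3, 314.6, 82.7] 0.89
top grip [135.3, -276.6, 29.5] 0.89
top grip [541.4, 166.0, 80.3] 0.6
top knuckle [541.4, 164.3, 82.0] 0.67
top knuckle [207.2, -302.1, 28.0] 0.63
```

>>> carry_out(targets=[[0.5,[-0.001,0.015,0],[0,0,0.01]],[0.5,[-0.001,0.015,0],[0,0,0.01]],[0.5,[-0.001,0.015,0],[0,0,0.01]],[0.5,[0,0,0],[0,0,0]],[0.5,[0,0,0],[0,0,0]],[0.5,[0,0,0],[0,0,0]]])

```text
time: 21.97
eef_pos: [571.0, 295.6, 61.6]
tcp_rot: [2.418, 2.005, 0.001]
contact_force: [0.9, -0.9, 1.4]
gripper_width: 43.0
grip_force: 0.0
```

>>> carry_out(targets=[[0.5,[-0.001,0.015,0],[0,0,0.01]],[0.5,[-0.001,0.015,0],[0,0,0.01]],[0.5,[-0.001,0.015,0],[0,0,0.01]],[0.5,[0,0,0],[0,0,0]],[0.5,[0,0,0],[0,0,0]],[0.5,[0,0,0],[0,0,0]]])

```text
time: 22.47
eef_pos: [576.6, 293.9, 61.2]
tcp_rot: [-2.462, -1.95, 0.002]
contact_force: [-3.8, -0.4, 0.5]
gripper_width: 42.7
grip_force: 1.7
```

The force is up to 3.8 N, so the bolt is tight. From here I go in small steps.

>>> carry_out(targets=[[0.5,[0,0.01,0],[0,0,0.006]],[0.5,[0,0,0],[0,0,0]],[0.5,[0,0,0],[0,0,0]]])

```text
time: 22.72
eef_pos: [578.0, 293.4, 61.1]
tcp_rot: [-2.471, -1.939, 0.002]
contact_force: [-5.9, 0.8, 0.4]
gripper_width: 43.0
grip_force: 2.4
```

>>> carry_out(targets=[[0.5,[0,0.01,0],[0,0,0.006]],[0.5,[0,0,0],[0,0,0]],[0.5,[0,0,0],[0,0,0]]])

```text
time: 22.97
eef_pos: [579.2, 293.1, 61.0]
tcp_rot: [-2.479, -1.928, 0.003]
contact_force: [-5.3, 1.5, -0.1]
gripper_width: 42.6
grip_force: 2.7
```

>>> carry_out(targets=[[0.5,[0,0.01,0],[0,0,0.006]],[0.5,[0,0,0],[0,0,0]],[0.5,[0,0,0],[0,0,0]]])

```text
time: 23.22
eef_pos: [580.1, 292.7, 60.8]
tcp_rot: [-2.487, -1.916, 0.005]
contact_force: [-6.2, 1.4, 0.3]
gripper_width: 42.8
grip_force: 3.1
```

>>> carry_out(targets=[[0.5,[0,0.01,0],[0,0,0.006]],[0.5,[0,0,0],[0,0,0]],[0.5,[0,0,0],[0,0,0]]])

```text
time: 23.47
eef_pos: [581.1, 292.4, 60.7]
tcp_rot: [-2.495, -1.905, 0.006]
contact_force: [-6.4, 2.3, 0.4]
gripper_width: 42.7
grip_force: 3.5
```

>>> carry_out(targets=[[0.5,[0,0.01,0],[0,0,0.006]],[0.5,[0,0,0],[0,0,0]],[0.5,[0,0,0],[0,0,0]]])

```text
time: 23.72
eef_pos: [582.2, 292.0, 60.6]
tcp_rot: [-2.504, -1.893, 0.007]
contact_force: [-6.9, 1.7, 0.4]
gripper_width: 42.6
grip_force: 3.7
```

>>> carry_out(targets=[[0.5,[0,0.01,0],[0,0,0.006]],[0.5,[0,0,0],[0,0,0]],[0.5,[0,0,0],[0,0,0]]])

```text
time: 23.97
eef_pos: [584.0, 291.4, 60.6]
tcp_rot: [-2.513, -1.882, 0.007]
contact_force: [-6.7, 1.5, 1.1]
gripper_width: 42.7
grip_force: 3.4
```

```bash
python3 st.py; python3 - <<'E'
from h import *
save('wrist','w6')
E
```

```text
t 23.9667 r 151.2 az 69.74 psi 73.68 z 60.6 w 42.7 F tool [-0.48 -6.83 -1.02] mom [0.18 1.03 0.1 ] q6 0.64
wrist grip [579.5, 307.4, 81.1] 0.97
wrist knuckle [577.4, 305.1, 79.1] 0.74
top grip [134.9, -278.9, 26.5] 0.6
top grip [555.3, 234.2, 77.9] 0.53
top knuckle [206.8, -300.3, 27.5] 0.76
top knuckle [542.6, 166.9, 81.0] 0.69
```

View pics/w6.png

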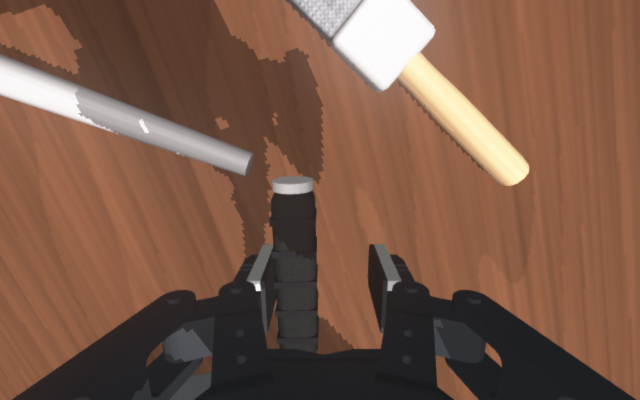

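The grip lies against the left pad at px (262–272, 250–320). The pad force has just started to fall (3.7 to 3.4), so the handle is beginning to give. I need a little more, past 0.04 rad.

>>> carry_out(targets=[[0.5,[0,0.01,0],[0,0,0.006]],[0.5,[0,0,0],[0,0,0]],[0.5,[0,0,0],[0,0,0]]])

```text
time: 24.57
eef_pos: [585.8, 290.9, 60.8]
tcp_rot: [-2.522, -1.871, 0.006]
contact_force: [-6.2, 1.3, 0.8]
gripper_width: 42.9
grip_force: 3.1
```

>>> carry_out(targets=[[0.5,[0,0.01,0],[0,0,0.006]],[0.5,[0,0,0],[0,0,0]],[0.5,[0,0,0],[0,0,0]]])

```text
time: 24.82
eef_pos: [587.4, 290.4, 60.8]
tcp_rot: [-2.53, -1.86, 0.005]
contact_force: [-5.0, 0.0, 0.5]
gripper_width: 42.5
grip_force: 2.9
```

>>> carry_out(targets=[[0.5,[0,0.01,0],[0,0,0.006]],[0.5,[0,0,0],[0,0,0]],[0.5,[0,0,0],[0,0,0]]])

```text
time: 25.07
eef_pos: [589.0, 289.7, 60.8]
tcp_rot: [-2.539, -1.849, 0.005]
contact_force: [-5.0, 0.1, 0.4]
gripper_width: 42.5
grip_force: 2.6
```

The force has dropped to about 0.7 of its peak, so the fold is about 0.06 rad and the handle has given. I'll back off gently and check that it's clear before lifting.

>>> carry_out(targets=[[0.5,[0,-0.02,0],[0,0,-0.007]],[0.5,[0,-0.02,0],[0,0,-0.007]],[0.5,[0,-0.02,0],[0,0,-0.007]],[0.5,[0,-0.02,0],[0,0,-0.007]],[0.5,[0,-0.02,0],[0,0,-0.007]],[0.5,[0,-0.02,0],[0,0,-0.007]],[0.5,[0,0,0],[0,0,0]],[0.5,[0,0,0],[0,0,0]],[0.5,[0,0,0],[0,0,0]],[0.5,[0,0,0],[0,0,0]]])

```text
time: 25.9
eef_pos: [574.0, 295.5, 62.0]
tcp_rot: [2.48, 1.928, 0.003]
contact_force: [0.3, -0.0, 0.1]
gripper_width: 42.7
grip_force: 0.0
```

```bash
python3 - <<'E'
from h import *
s=read_state(); print(s['eef_pos'],s['contact_force'],s['grip_force'])
im=save('wrist','w7'); t=trace('wrist','wrench_handle'); 
for d in t[:1]:
  m=d['region']; 
  for y in (200,250,280,310): r=np.nonzero(m[y])[0]; print(y,(r.min(),r.max()) if len(r) else None)
g=cv2.cvtColor(im,7)
for y in (260,290): print(y,g[y,240:420:4])
E
```

```text
[573.99572533 295.51060202  62.02924133] [ 0.26607557 -0.01214843  0.06617589] 0.03211331320926547
200 (np.int64(272), np.int64(313))
250 (np.int64(274), np.int64(316))
280 (np.int64(276), np.int64(318))
310 (np.int64(280), np.int64(320))
260 [ 90  60  41  40 101 105 106  51  41  53  55  56  57  57  57  58  59  59
  56  46 114 115 105 114 113 110 110 108 111 110 108 108  71  37  38  94
 106 106  61  39  40  96 105 108 107]
290 [ 49  39  40  38 228 202  77  41  40  51  53  54  56  57  57  57  58  58
  57  51 105 114 114 119 107 106 112 113 109 113 110 112 105  34  33  34
  54 154  71  37  36  37  50  52  49]
```

>>> carry_out(targets=[[0.5,[0,-0.033,0],[0,0,0]],[0.5,[0,-0.033,0],[0,0,0]],[0.5,[0,0,0],[0,0,0]],[0.5,[0,0,0],[0,0,0]],[0.5,[0,0,-0.1],[0,0,0]],[0.5,[0,0,-0.15],[0,0,0]],[0.5,[0,0,-0.2],[0,0,0]],[0.5,[0,0,-0.2],[0,0,0]],[0.5,[-0.2,0,-0.1],[0,0,0]],[0.5,[-0.2,0,-0.1],[0,0,0]],[0.5,[0,0,0],[0,0,0]],[0.5,[0,0,0],[0,0,0]],[0.5,[0,0,0],[0,0,0]],[0.5,[0,0,0],[0,0,0]],[0.5,[0,0,0],[0,0,0]]])

```text
time: 27.25
eef_pos: [548.1, 240.2, 187.7]
tcp_rot: [-2.479, -1.929, 0.003]
contact_force: [0.0, -0.7, -0.3]
gripper_width: 42.7
grip_force: 0.0
```

```bash
python3 - <<'E'
from h import *
s=read_state(); print(s['time'],s['eef_pos'],s['contact_force'])
save('wrist','w8')
print(px2w('wrist',[(0,0)],82))
E
```

```text
27.25 [548.09255209 240.17166715 187.72228095] [ 0.02029981 -0.71620115 -0.3046646 ]
[[367.41108744 433.91331871  82.        ]]
```

View pics/w8.png

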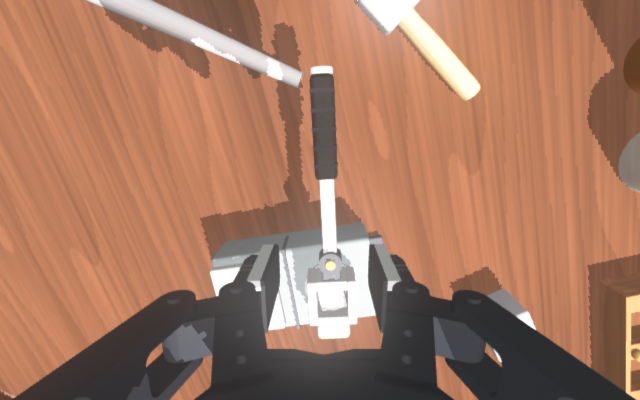

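The handle lies straight with the head, running from (334,332) through the knuckle at (330,266) to its end at (321,70). The wrench is still seated on the bolt, and the hand is clear.

```bash
python3 -c "
from workcell import *
print(sign_off())"
```

```text
the job is handed in; nothing more can be done
None
```

I put the wrench on the bolt and turned it clockwise until the handle gave at its knuckle, stopping at a fold of about 0.06 rad (estimated from the drop in force). I then let go: the handle sprang straight, the wrench is still seated on the bolt, and the job is handed in at about 27 s; no verdict came back.

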